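# Closing the candle bar: sweep the melter switches off

### The arm

A 7-joint arm with a two-finger parallel gripper is mounted at the origin on the work surface. World frame = base frame: x ahead of the robot, y to its left, z up, the work surface at z = 0. Lengths are in m, angles in rad, forces in N, time in s.
With the tool pointing down it reaches from about 0.4 to 0.85 m from the base axis. Payload 4.5 kg.
Tool frame: the origin (TCP) lies on the centre line of the jaws, within the pads' length; the fingertips stand 11 mm ahead of it and the grasp point (between the pads) lies 8 mm behind it; z points along the fingers, y is the line along which they close (so a half turn about z gives the same grasp; the last joint's range is limited). The gripper opens to 88 mm and grips with 3 to 60 N. Pads are 18 mm wide; open, the fingers measure 123 mm over their backs; the gripper's body (75 mm by 187 mm) begins 45 mm behind the grasp point.
Start: joints at [1.36, 0.689, -0.195, 1.565, 0.157, 0.902, -0.215], TCP at [0.152, -0.606, 0.25] pointing down, gripper open.
Joint ranges: [-3.01, 3.01], [-0.46, 2.08], [-1.47, 1.51], [0.13, 2.56], [-1, 4.14], [0.04, 2.09], [-2.66, 2.66]. Speed limits (rad/s): [2.57, 2.57, 3.14, 3.14, 3.14, 3.14, 3.14].

### API

Orientations are given as a unit quaternion [x, y, z, w].
In Python, from plant import * gives the robot as it stands. The module is installed in compiled form; this text tells all that it offers.
- The arm moves only by the tool send_rows, never from a script. Its argument "motion" is a list of rows, each an object of numbers: "x", "y", "z": the shift along the tool's x, y, z in cm; "rx", "ry", "rz": the turn, a rotation vector about the tool's x, y, z in rad; "jaw": the finger opening in cm, from 0 to 8.81. In form: [{"x": .., "y": .., "z": .., "rx": .., "ry": .., "rz": .., "jaw": ..}, ...]. A call has exactly 5 rows; each row shifts and turns the commanded pose from where the row before left it, along the tool's axes as they then stand; what a row does not reach is not made up. A row lasts 1/10 s, in which the tool goes at most 50 mm and 8.59 degrees, less where a joint would pass 70% of its speed; a pose out of reach is approached as far as the arm can. A call is refused whole if a number of a shift passes 5 or a number of a turn 0.15, either way. A call with a gripper value outside its range is refused whole. The fingers move at their own pace and stop on an object; "grip_force" is the grip in N (left out, the last holds). Time passes only in rows, so rows that do not move let the fingers close, or fill a call up. It gives the time, the measured TCP pose, the force, the opening and the grip force at its end, in the units of the state.
- get_state(): the state, without advancing time (a new reading comes with each control period).
- snapshot(name): name is "side" or "top" or "wrist"; returns a dict with "img" (400x640x3 uint8, red, green, blue), "vertical_fov" (degrees; the focal length in pixels is half the picture's height over the tangent of half this angle, whatever the lens; pixels are square), "cx", "cy" (the principal point, pixels), "D" ([k1, k2, p1, p2, k3] as OpenCV has them; the pictures are not rectified), "extrinsics" (4x4, takes a point from camera to world coordinates). Camera axes: x right, y up, looking along -z (the intrinsics and any distortion apply to the point x, -y, -z); pixel columns grow to the right and rows downward; lengths in m; the calibration is good to about 2 mm. A picture is of the moment at which its call begins. There is no depth.
- finish_job(): hands the job in; it is judged then, once.
The state is a dict: "clock": time; "q": joint angles; "qd": joint speeds; "joint_torque": joint torques, N m; "tool_pos": TCP position; "eef_rot": TCP orientation; "contact_force": force on the tool from outside, world axes, zero at the start; "moment": the same for the moment, N m; "opening": opening from 0.0 (shut) to 1.0 (fully open); "finger_force": force on a finger pad.
Only numpy, scipy, OpenCV 4.12 (cv2) and the standard library are available. Lean on these libraries where they do the work, as an engineer would, in place of code of your own. Each camera call takes 0.05 s, during which the arm holds its last target. There are 200 camera calls.

### The job

The candle counter is closing: switch off all four wax melters by drawing a closed fingertip along their row of orange toggles in one drag, without lifting away until all four lie tipped well over to the off side. Do not touch the other switch box, the one with white toggles: the lamps stay on.

Things in the scene. Friction and masses are not known exactly. Their poses are not given: they have to be found in the camera images.
- melter_bank: Wax melters' black switch box, screwed down, 90 (x) by 280 (y) by 35 mm high, with a row of four ORANGE paddle toggles. Origin: centre of underside, on the counter; z up; y runs along the row from toggle 1 to 4, all at x = 0. A drag runs towards +y, from y = -135 to +140 mm (both clear of the toggles), finger ends about 66 mm above the counter (60 to 70 will do; below 58 they jam on fallen paddles).
- lamp_bank: The same kind of switch box with four WHITE toggles, for the shop's lamps, screwed down elsewhere on the counter. Leave it untouched. Origin: centre of its underside; axes and sizes as for the other box.
- melter_1 (a joint): Orange toggle 1, pivot at y = -78 mm, z = 35 mm of its box. Paddle 43 mm long, 20 wide (x), 7 thick, tip rounded, 10 thick. 0 rad = leans 12 deg to the box's -y; on = 0 to 0.2 rad, near upright, top 77 mm above the counter. 1.3 rad = stop on the off side: lies 62 deg over to +y, top 58 mm above the counter. Off = over 0.7 rad. Stiff, no spring: stays where it is left; 1.5 to 2 N at the tip moves it.
- melter_2 (a joint): Orange toggle 2, pivot at y = -26 mm, z = 35 mm of its box. Paddle 43 mm long, 20 wide (x), 7 thick, tip rounded, 10 thick. 0 rad = leans 12 deg to the box's -y; on = 0 to 0.2 rad, near upright, top 77 mm above the counter. 1.3 rad = stop on the off side: lies 62 deg over to +y, top 58 mm above the counter. Off = over 0.7 rad. Stiff, no spring: stays where it is left; 1.5 to 2 N at the tip moves it.
- melter_3 (a joint): Orange toggle 3, pivot at y = 26 mm, z = 35 mm of its box. Paddle 43 mm long, 20 wide (x), 7 thick, tip rounded, 10 thick. 0 rad = leans 12 deg to the box's -y; on = 0 to 0.2 rad, near upright, top 77 mm above the counter. 1.3 rad = stop on the off side: lies 62 deg over to +y, top 58 mm above the counter. Off = over 0.7 rad. Stiff, no spring: stays where it is left; 1.5 to 2 N at the tip moves it.
- melter_4 (a joint): Orange toggle 4, pivot at y = 78 mm, z = 35 mm of its box. Paddle 43 mm long, 20 wide (x), 7 thick, tip rounded, 10 thick. 0 rad = leans 12 deg to the box's -y; on = 0 to 0.2 rad, near upright, top 77 mm above the counter. 1.3 rad = stop on the off side: lies 62 deg over to +y, top 58 mm above the counter. Off = over 0.7 rad. Stiff, no spring: stays where it is left; 1.5 to 2 N at the tip moves it.

How it is judged:
On the way, in this order (a step that is already met when the one before it is completed fails the run):
1. the first orange toggle is off while the last is still on (value of joint melter_1 above 0.7 rad and value of joint melter_4 below 0.7 rad), for 0.05 s.
2. all four orange toggles are off (value of joint each of melter_1, melter_2, melter_3, melter_4 above 0.7 rad), for 0.2 s.
At the end, for the whole second after the job is handed in: All four orange toggles are off (joint above 0.7 rad: tipped well over, 28 degrees or more past upright) and stay so; the lamp bank was never touched (all of step 2).
It fails at once if the fingers are lifted away (grasp point more than 150 mm above the counter) while some orange toggles are off and others still on (value of joint any of melter_1, melter_2, melter_3, melter_4 above 0.7 rad and value of joint any of melter_1, melter_2, melter_3, melter_4 below 0.7 rad and z of the grasp point in the frame of melter_bank above 0.15 m).
It fails at once if the lamps' switch box or its white toggles are touched (over 2 N) (contact force between anything else and lamp_bank above 2 N).
It also fails if it takes over 32 s, if anything falls off the work surface, if the arm or the gripper's body presses on something with over 40 N, if the wrist force passes 120 N, or if a joint passes its speed limit or range.

## Working session

There is one attempt and no reset: what is moved stays moved. The work goes in short steps, Python scripts to look and compute and a tool call to move; the robot and the scene stay as the last step left them, time stands still between calls to the robot, and variables do not carry over. Pictures are saved under pics/ and viewed, at most 10 in all, crops included, and the job is handed in when it is done.

Besides the shell and the picture viewer there is one more tool, called after "Call:" as a command line: name --argument value ..., lists and objects as JSON in quotes. send_rows: Moves the arm, as the interface text tells. Its arguments: {"type":"object","properties":{"motion":{"type":"array"},"grip_force":{"type":"number"}},"required":["motion"]}

```bash
mkdir -p pics
python3 - <<'E'
from plant import *
import cv2,numpy as np,pickle
s=get_state();print(s['clock'],s['tool_pos'],s['eef_rot'],s['opening'])
d={n:snapshot(n) for n in("top","side")}
pickle.dump(d,open('d.pkl','wb'))
for n in d:
  print(n,d[n]['vertical_fov'],d[n]['cx'],d[n]['cy'],d[n]['D'],np.round(d[n]['extrinsics'],3).tolist())
  cv2.imwrite(f'pics/{n}0.png',d[n]['img'][...,::-1])
E
```

```text
0.0 [ 0.15129162 -0.60580086  0.24892642] [ 9.92507618e-01  1.22179509e-01 -1.75692585e-04 -8.74250049e-04] 0.9980311570125272
top 46.726079268528764 319.20695742654755 187.13690706410756 [-0.07063785  0.          0.          0.          0.        ] [[0.026, 0.988, -0.15, 0.407], [-1.0, 0.027, 0.002, -0.013], [0.006, 0.15, 0.989, 0.943], [0.0, 0.0, 0.0, 1.0]]
side 51.173291689253595 312.9429002040255 199.90864610290643 [-0.06508003  0.          0.          0.          0.        ] [[-0.699, 0.463, -0.545, -0.015], [-0.715, -0.474, 0.515, 0.502], [-0.02, 0.749, 0.662, 0.711], [0.0, 0.0, 0.0, 1.0]]
```

View pics/top0.png

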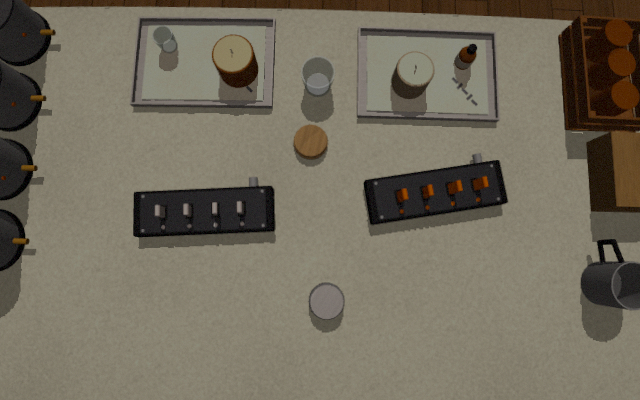

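View pics/side0.png

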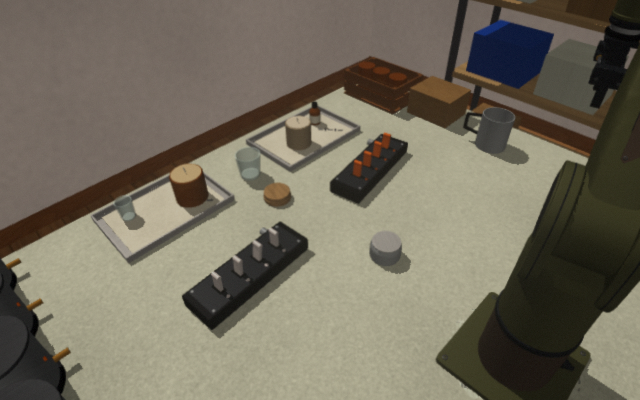

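The top view shows the orange bank at about (365–506, 162–222) and the white bank at (134–274, 186–237). The side view shows both as well. Next I'll measure the box outline and the lean of the toggles, which gives the direction of +y.

```bash
cat > h.py <<'E'
import cv2,numpy as np
def K(c):
    f=200/np.tan(np.radians(c['vertical_fov'])/2);return np.array([[f,0,c['cx']],[0,f,c['cy']],[0,0,1]])
def ray(c,p):
    u=cv2.undistortPoints(np.array(p,float).reshape(-1,1,2),K(c),np.array(c['D']))[:,0]
    E=np.array(c['extrinsics']);d=np.c_[u[:,0],-u[:,1],-np.ones(len(u))]@E[:3,:3].T
    return E[:3,3],d
def onz(c,p,z):
    o,d=ray(c,p);return o+d*((z-o[2])/d[:,2])[:,None]
def orange(im,mina=15):
    h=cv2.cvtColor(im,cv2.COLOR_RGB2HSV);m=cv2.inRange(h,(4,170,90),(18,255,255))
    n,l,st,ce=cv2.connectedComponentsWithStats(m);return m,[(st[i],ce[i]) for i in range(1,n) if st[i][4]>=mina],l
E
python3 - <<'E'
from h import *;import pickle
d=pickle.load(open('d.pkl','rb'))
for n,b in(("top",(355,150,520,235)),("side",(325,125,415,205))):
  c=d[n];im=c['img'];x0,y0,x1,y1=b
  m,L,l=orange(im,4)
  for st,ce in L:
    if x0<ce[0]<x1 and y0<ce[1]<y1: print(n,st,ce.round(1))
  cr=im[y0:y1,x0:x1]
  k=4 if n=="top" else 6
  cv2.imwrite(f'pics/{n}c.png',cv2.resize(cr[...,::-1],None,fx=k,fy=k,interpolation=cv2.INTER_CUBIC))
c=d['top'];im=c['img'];g=im.max(2);m=np.zeros_like(g);m[150:235,355:515]=(g[150:235,355:515]<60)*255
m=cv2.morphologyEx(m,cv2.MORPH_CLOSE,np.ones((9,9)));m=cv2.morphologyEx(m,cv2.MORPH_OPEN,np.ones((15,15)))
cs,_=cv2.findContours(m,0,2);q=max(cs,key=cv2.contourArea);r=cv2.minAreaRect(q);B=cv2.boxPoints(r);print(r,B)
for z in(0.035,0.0):print(onz(c,B,z).round(4))
E
```

```text
top [482 176   7  11  50] [484.9 181.1]
top [456 180   7  11  51] [459.2 185.2]
top [427 184   7  12  54] [430.2 189.6]
top [402 188   6  11  54] [404.6 193.3]
top [476 198   4   3   9] [477.3 199.1]
top [451 202   4   4  11] [452.2 203.2]
top [426 206   3   3   6] [426.8 206.8]
top [401 210   2   3   6] [401.5 211. ]
side [363 133  27  33 301] [376.1 148.8]
side [354 160   8  16 102] [357.1 167.1]
((434.656005859375, 191.4750518798828), (46.093727111816406, 138.67617797851562), 80.90972137451172) [[362.54758 179.6724 ]
 [499.4821  157.76288]
 [506.76443 203.27771]
 [369.82993 225.18723]]
[[ 0.5624 -0.1004  0.035 ]
 [ 0.6154 -0.3789  0.035 ]
 [ 0.5227 -0.3907  0.035 ]
 [ 0.4723 -0.1159  0.035 ]]
[[ 0.5684 -0.1038  0.    ]
 [ 0.6234 -0.393   0.    ]
 [ 0.5271 -0.4053  0.    ]
 [ 0.4748 -0.1199  0.    ]]
```

View pics/topc.png

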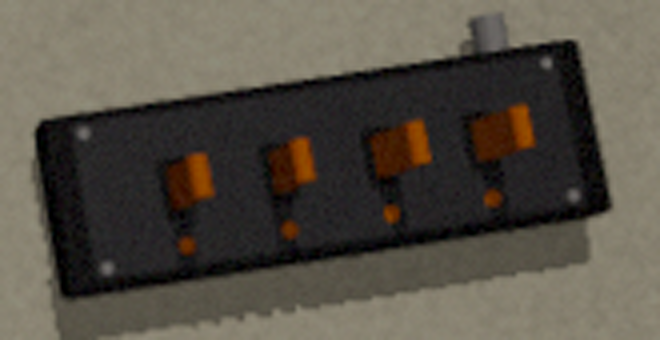

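View pics/sidec.png

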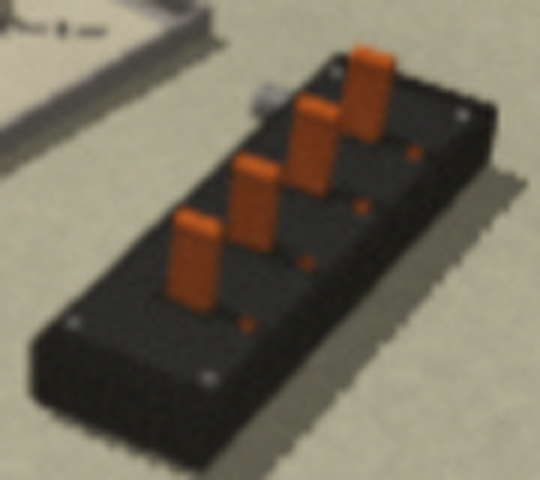

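The crops show four screws and four LED dots on the box top, plus the bright paddle tips. Tips in the top crop are at about (202,175), (303,162), (418,143) and (524,127).

Run:
```python
from h import *;import pickle
d=pickle.load(open('d.pkl','rb'));t=d['top'];s=d['side']
T=lambda a:(np.array(a,float)+.5)/4-.5+[355,150]
S=lambda a:(np.array(a,float)+.5)/6-.5+[325,125]
sc=onz(t,T([(83,133),(107,268),(573,196),(546,63)]),.035);ss=onz(s,S([(73,322),(208,378),(462,115),(336,73)]),.035)
led=onz(t,T([(187,245),(290,229),(391,214),(493,199)]),.035)
print(sc.round(4),ss.round(4),led.round(4),sep='\n')
for P in(sc,ss):print('c',P.mean(0),'sides',np.linalg.norm(np.diff(P[[0,1,2,3,0]],axis=0),axis=1))
c=(sc.mean(0)+ss.mean(0))/2
v=sc[2]+sc[3]-sc[0]-sc[1]+ss[2]+ss[3]-ss[0]-ss[1];v/=np.linalg.norm(v);print('dir to far end',v,np.degrees(np.arctan2(v[1],v[0])))
print('led along',(led-c)@v)
o1,a=ray(t,T([(202,172),(303,159),(418,140),(524,124)]));o2,b=ray(s,S([(197,217),(257,162),(318,105),(372,53)]))
for p,q in zip(a,b):
  k=np.linalg.lstsq(np.c_[p,-q],o2-o1,rcond=None)[0];P=(o1+p*k[0]+o2+q*k[1])/2
  print(P.round(4),'gap',np.linalg.norm(o1+p*k[0]-o2-q*k[1]).round(4),'along',((P-c)@v).round(4),'across',np.dot(P-c,[-v[1],v[0],0]).round(4))
```

```text
[[ 0.5567 -0.126   0.035 ]
 [ 0.4897 -0.1385  0.035 ]
 [ 0.5316 -0.3728  0.035 ]
 [ 0.5991 -0.361   0.035 ]]
[[ 0.5581 -0.1259  0.035 ]
 [ 0.4916 -0.138   0.035 ]
 [ 0.5336 -0.3723  0.035 ]
 [ 0.5999 -0.3591  0.035 ]]
[[ 0.5021 -0.178   0.035 ]
 [ 0.5114 -0.2293  0.035 ]
 [ 0.5202 -0.2801  0.035 ]
 [ 0.529  -0.3319  0.035 ]]
c [ 0.54426368 -0.24958391  0.035     ] sides [0.06814164 0.23802882 0.06851605 0.23878434]
c [ 0.54580929 -0.24881549  0.035     ] sides [0.06756181 0.23810599 0.06759959 0.23685602]
dir to far end [ 1.76530566e-01 -9.84295159e-01  1.16647635e-16] -79.83226007727475
led along [-0.07763445 -0.02548332  0.02603337  0.07856547]
[ 0.5333 -0.177   0.0768] gap 0.0018 along -0.0732 across 0.0012
[ 0.5407 -0.2252  0.0777] gap 0.0016 along -0.0244 across -0.0001
[ 0.5516 -0.2813  0.0756] gap 0.0015 along 0.0328 across 0.0008
[ 0.561  -0.3331  0.0756] gap 0.0019 along 0.0854 across 0.0009
```

All four tips lean towards the far end (world −y), so toggle 1 is at y≈−0.333 and the drag runs along (−0.177, 0.984). Box centre is (0.545, −0.249). The sizes agree: LED spacing is 52 mm and tip height is 76 mm. The drag start is (0.569, −0.382) with TCP z 0.077. I'll close the gripper, align it and cross at the current height.

Call:
send_rows --motion '[{"x": 0, "y": 0, "z": 0, "rx": 0, "ry": 0, "rz": 0.067, "jaw": 0}, {"x": 3, "y": -1, "z": 0, "rx": 0, "ry": 0, "rz": 0, "jaw": 0}, {"x": 3, "y": -1, "z": 0, "rx": 0, "ry": 0, "rz": 0, "jaw": 0}, {"x": 3, "y": -1, "z": 0, "rx": 0, "ry": 0, "rz": 0, "jaw": 0}, {"x": 3, "y": -1, "z": 0, "rx": 0, "ry": 0, "rz": 0, "jaw": 0}]' --grip_force 20

```text
clock: 0.6
tool_pos: [0.2633, -0.5448, 0.2493]
eef_rot: [0.996, 0.089, -0.0, -0.0]
contact_force: [0.1, 0.0, -0.1]
opening: 0.569
finger_force: 0.0
```

Call:
send_rows --motion '[{"x": 3, "y": -1, "z": 0, "rx": 0, "ry": 0, "rz": 0, "jaw": 0}, {"x": 3, "y": -1, "z": 0, "rx": 0, "ry": 0, "rz": 0, "jaw": 0}, {"x": 3, "y": -1, "z": 0, "rx": 0, "ry": 0, "rz": 0, "jaw": 0}, {"x": 3, "y": -1, "z": 0, "rx": 0, "ry": 0, "rz": 0, "jaw": 0}, {"x": 3, "y": -1, "z": 0, "rx": 0, "ry": 0, "rz": 0, "jaw": 0}]'

```text
clock: 1.1
tool_pos: [0.4022, -0.4691, 0.2493]
eef_rot: [0.996, 0.089, -0.0, -0.0]
contact_force: [-0.1, -0.1, 0.4]
opening: 0.117
finger_force: 0.0
```

Call:
send_rows --motion '[{"x": 3, "y": -1, "z": 0, "rx": 0, "ry": 0, "rz": 0, "jaw": 0}, {"x": 3, "y": -1, "z": 0, "rx": 0, "ry": 0, "rz": 0, "jaw": 0}, {"x": 3, "y": -1, "z": 0, "rx": 0, "ry": 0, "rz": 0, "jaw": 0}, {"x": 3, "y": -1, "z": 0, "rx": 0, "ry": 0, "rz": 0, "jaw": 0}, {"x": 0, "y": 0, "z": 0, "rx": 0, "ry": 0, "rz": 0, "jaw": 0}]'

```text
clock: 1.6
tool_pos: [0.5176, -0.4043, 0.2491]
eef_rot: [0.996, 0.093, 0.002, -0.002]
contact_force: [0.1, 1.5, -0.1]
opening: 0.002
finger_force: 0.0
```

Call:
send_rows --motion '[{"x": 2.7, "y": -0.6, "z": 0, "rx": 0, "ry": 0, "rz": 0, "jaw": 0}, {"x": 2.7, "y": -0.6, "z": 0, "rx": 0, "ry": 0, "rz": 0, "jaw": 0}, {"x": 0, "y": 0, "z": 3, "rx": 0, "ry": 0, "rz": 0, "jaw": 0}, {"x": 0, "y": 0, "z": 3, "rx": 0, "ry": 0, "rz": 0, "jaw": 0}, {"x": 0, "y": 0, "z": 0, "rx": 0, "ry": 0, "rz": 0, "jaw": 0}]'

```text
clock: 2.1
tool_pos: [0.5599, -0.3868, 0.1851]
eef_rot: [0.996, 0.089, -0.004, -0.003]
contact_force: [-0.8, -0.1, 0.7]
opening: 0.006
finger_force: 0.0
```

Call:
send_rows --motion '[{"x": 0, "y": 0, "z": 3, "rx": 0, "ry": 0, "rz": 0, "jaw": 0}, {"x": 0, "y": 0, "z": 3, "rx": 0, "ry": 0, "rz": 0, "jaw": 0}, {"x": 0, "y": 0, "z": 3, "rx": 0, "ry": 0, "rz": 0, "jaw": 0}, {"x": 0, "y": 0, "z": 0, "rx": 0, "ry": 0, "rz": 0, "jaw": 0}, {"x": 0, "y": 0, "z": 0, "rx": 0, "ry": 0, "rz": 0, "jaw": 0}]'

```text
clock: 2.6
tool_pos: [0.5635, -0.3889, 0.1009]
eef_rot: [0.996, 0.088, 0.0, 0.0]
contact_force: [1.3, 0.3, 0.1]
opening: 0.007
finger_force: 0.0
```

Run:
```python
from plant import *
import cv2,numpy as np
a=snapshot('side')['img'][60:260,250:500];b=snapshot('top')['img'][110:270,340:590]
s=get_state();print(s['clock'],s['tool_pos'],s['contact_force'])
cv2.imwrite('pics/pre.png',cv2.resize(np.vstack([a,b])[...,::-1],None,fx=1.6,fy=1.6))
```

```text
2.7 [ 0.56462052 -0.38922449  0.10223128] [-0.2335246   0.32563048 -0.85555747]
```

View pics/pre.png

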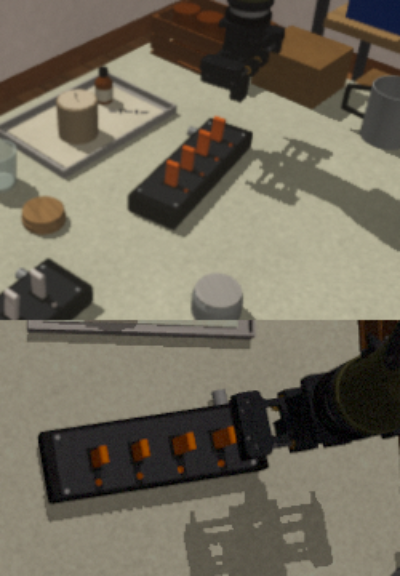

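The picture shows the toggles still upright and the gripper beyond the far end of the box. I'll check the tip's projection against the picture, then work out the remaining shift.

Run:
```python
from h import *;import pickle
from plant import *
d=pickle.load(open('d.pkl','rb'));s=get_state();p=np.array(s['tool_pos'])
for n,o in(('side',(250,60)),('top',(340,110))):
  c=d[n];E=np.array(c['extrinsics'])
  for z in(-.011,.053):
    q=np.linalg.inv(E)@np.r_[p+[0,0,z],1];q=q[:3]*[1,-1,-1]
    i=cv2.projectPoints(q.reshape(1,3),np.zeros(3),np.zeros(3),K(c),np.array(c['D']))[0][0,0]
    print(n,z,(i-o)*1.6+([0,320] if n=='top' else 0))
r=np.array([.545,-.249]);v=np.array([.1765,-.9843]);w=np.array([v[1],-v[0]])
e=p[:2]-r;print(p,'along v',e@v,'tool x off',e@np.array([.9843,.1765]))
```

```text
side -0.011 [237.76943137  97.02380213]
side 0.053 [241.90561379  64.67128276]
top -0.011 [283.41402821 428.5369563 ]
top 0.053 [307.92889926 418.67808888]
[ 0.56462052 -0.38922449  0.10223128] along v 0.14148598903938261 tool x off -0.0054371434601272126
```

The projection matches the fingertip in both views. Shift tool x +5 mm and go down 25 mm.

Call:
send_rows --motion '[{"x": 0.5, "y": 0, "z": 1.3, "rx": 0, "ry": 0, "rz": 0, "jaw": 0}, {"x": 0, "y": 0, "z": 1.2, "rx": 0, "ry": 0, "rz": 0, "jaw": 0}, {"x": 0, "y": 0, "z": 0, "rx": 0, "ry": 0, "rz": 0, "jaw": 0}, {"x": 0, "y": 0, "z": 0, "rx": 0, "ry": 0, "rz": 0, "jaw": 0}, {"x": 0, "y": 0, "z": 0, "rx": 0, "ry": 0, "rz": 0, "jaw": 0}]'

```text
clock: 3.2
tool_pos: [0.5684, -0.3874, 0.0748]
eef_rot: [0.996, 0.089, 0.0, 0.0]
contact_force: [0.0, -0.4, 1.1]
opening: 0.004
finger_force: 0.0
```

Call:
send_rows --motion '[{"x": 0, "y": -1.2, "z": 0, "rx": 0, "ry": 0, "rz": 0, "jaw": 0}, {"x": 0, "y": -1.2, "z": 0, "rx": 0, "ry": 0, "rz": 0, "jaw": 0}, {"x": 0, "y": -1.2, "z": 0, "rx": 0, "ry": 0, "rz": 0, "jaw": 0}, {"x": 0, "y": -1.2, "z": 0, "rx": 0, "ry": 0, "rz": 0, "jaw": 0}, {"x": 0, "y": -1.2, "z": 0, "rx": 0, "ry": 0, "rz": 0, "jaw": 0}]'

```text
clock: 3.7
tool_pos: [0.5578, -0.3276, 0.075]
eef_rot: [0.996, 0.089, 0.0, 0.001]
contact_force: [0.6, -2.4, -2.2]
opening: 0.005
finger_force: 1.2
```

Call:
send_rows --motion '[{"x": 0, "y": -1.2, "z": -0.1, "rx": 0, "ry": 0, "rz": 0, "jaw": 0}, {"x": 0, "y": -1.2, "z": 0, "rx": 0, "ry": 0, "rz": 0, "jaw": 0}, {"x": 0, "y": -1.2, "z": 0, "rx": 0, "ry": 0, "rz": 0, "jaw": 0}, {"x": 0, "y": -1.2, "z": 0, "rx": 0, "ry": 0, "rz": 0, "jaw": 0}, {"x": 0, "y": -1.2, "z": 0, "rx": 0, "ry": 0, "rz": 0, "jaw": 0}]'

```text
clock: 4.2
tool_pos: [0.5468, -0.2683, 0.0756]
eef_rot: [0.996, 0.089, -0.0, 0.0]
contact_force: [-0.2, -2.2, 0.2]
opening: 0.003
finger_force: 0.7
```

Call:
send_rows --motion '[{"x": 0, "y": -1.2, "z": 0, "rx": 0, "ry": 0, "rz": 0, "jaw": 0}, {"x": 0, "y": -1.2, "z": 0, "rx": 0, "ry": 0, "rz": 0, "jaw": 0}, {"x": 0, "y": -1.2, "z": 0, "rx": 0, "ry": 0, "rz": 0, "jaw": 0}, {"x": 0, "y": -1.2, "z": 0, "rx": 0, "ry": 0, "rz": 0, "jaw": 0}, {"x": 0, "y": -1.2, "z": 0, "rx": 0, "ry": 0, "rz": 0, "jaw": 0}]'

```text
clock: 4.7
tool_pos: [0.5362, -0.2092, 0.0757]
eef_rot: [0.996, 0.089, -0.0, 0.0]
contact_force: [1.4, -2.3, 0.6]
opening: 0.003
finger_force: 0.8
```

Call:
send_rows --motion '[{"x": 0, "y": -1.2, "z": 0, "rx": 0, "ry": 0, "rz": 0, "jaw": 0}, {"x": 0, "y": -1.2, "z": 0, "rx": 0, "ry": 0, "rz": 0, "jaw": 0}, {"x": 0, "y": -1.2, "z": 0, "rx": 0, "ry": 0, "rz": 0, "jaw": 0}, {"x": 0, "y": -1.2, "z": 0, "rx": 0, "ry": 0, "rz": 0, "jaw": 0}, {"x": 0, "y": -1.2, "z": 0, "rx": 0, "ry": 0, "rz": 0, "jaw": 0}]'

```text
clock: 5.2
tool_pos: [0.5256, -0.1499, 0.0757]
eef_rot: [0.996, 0.089, -0.0, -0.0]
contact_force: [-0.1, -0.7, 0.5]
opening: 0.003
finger_force: 0.3
```

Call:
send_rows --motion '[{"x": 0, "y": -1.2, "z": 0, "rx": 0, "ry": 0, "rz": 0, "jaw": 0}, {"x": 0, "y": -1.2, "z": 0, "rx": 0, "ry": 0, "rz": 0, "jaw": 0}, {"x": 0, "y": -1.2, "z": 0, "rx": 0, "ry": 0, "rz": 0, "jaw": 0}, {"x": 0, "y": -0.6, "z": 0, "rx": 0, "ry": 0, "rz": 0, "jaw": 0}, {"x": 0, "y": 0, "z": 0, "rx": 0, "ry": 0, "rz": 0, "jaw": 0}]'

```text
clock: 5.7
tool_pos: [0.5182, -0.1081, 0.0757]
eef_rot: [0.996, 0.09, -0.0, -0.0]
contact_force: [-0.4, 0.3, 0.1]
opening: 0.0
finger_force: 0.0
```

Run:
```python
from plant import *
import cv2,numpy as np
a=snapshot('side')['img'][60:260,250:500];b=snapshot('top')['img'][110:270,340:590]
s=get_state();print(s['clock'],s['tool_pos'],s['contact_force'])
cv2.imwrite('pics/post.png',cv2.resize(np.vstack([a,b])[...,::-1],None,fx=1.6,fy=1.6))
```

```text
5.8 [ 0.51854246 -0.10996783  0.07573093] [ 0.40952489  0.49922404 -0.69833176]
```

View pics/post.png

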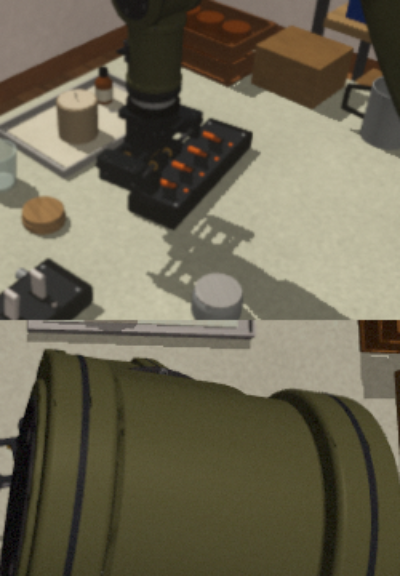

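All four orange paddles lie over at the off side in the side view, at about (212,135), (192,150), (178,165) and (168,183). The white bank is undisturbed, so I'm handing in.

```bash
python3 -c "
from plant import *
print(finish_job())"
```

```text
the job is handed in; nothing more can be done
None
```

I switched off all four orange toggles in one drag without lifting the fingers, never touched the white-toggle lamp box, and handed the job in at about 5.8 s; the hand-in returned no verdict.

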